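# Draw a spray can from the sprung-gate rack and stand it on the bench mat

## Robot

A 7-joint arm with a two-finger parallel gripper is mounted at the origin on the work surface. World frame = base frame: x ahead of the robot, y to its left, z up, the work surface at z = 0. Lengths are in mm, angles in rad, forces in N, time in s.
With the tool pointing down it reaches from about 400 to 875 mm from the base axis. Payload 19.3 kg.
Tool frame: the origin (TCP) lies at the very end of the fingers, on their centre line; the grasp point (between the pads) lies 19 mm behind it (grip_point_offset is the z of the grasp point in the tool frame, in mm); z points along the fingers, y is the line along which they close (so a half turn about z gives the same grasp; the last joint's range is limited). The gripper opens to 85 mm and grips with 20 to 120 N. Pads are 22 mm wide; open, the fingers measure 114 mm over their backs; the gripper's body (76 mm by 85 mm) begins 54 mm behind the grasp point. The pads swing forward as they close: fully open they stand 13 mm farther back than shut.
Start: joints at [1.233, 0.521, -0.036, 1.599, 0.021, 1.021, -0.113], TCP at [165.353, -602.721, 231.291] pointing down, gripper open.
Joint ranges: [-2.91, 2.91], [-0.3, 2.13], [-1.5, 1.42], [0.17, 2.43], [-1.26, 4.41], [0.16, 1.93], [-2.52, 2.52]. Speed limits (rad/s): [1.89, 1.89, 2.39, 2.39, 3.01, 3.01, 3.01].

## Interface

Orientations are given as a 3x3 rotation matrix whose columns are the frame's x, y, z axes.
In Python, from workcell import movep, movel, goto_joints, open_gripper, clamp, wait, inverse_kinematics, read_state, camera, PlanningError, finish_job, grip_point_offset gives the robot as it stands. Calls block until the motion is done:
- movep(position, orientation): joint-space move of the TCP to a pose.
- movel(position, frame=None, max_speed=150, guard=None): straight line of the TCP; frame=None keeps the orientation; max_speed is the mean speed in mm/s. With guard (N) it stops when the force on the tool has changed by that much, and returns True; else False.
- goto_joints(angles): joint-space move.
- open_gripper() and clamp(): open the fingers fully, or close them until they stop; the grip force is fixed at half the most.
- wait(seconds).
- inverse_kinematics(position, orientation): joint angles nearest the present ones, or None.
- read_state(): the state.
- camera(name): name is "scene" or "side" or "wrist"; returns a dict with "image" (400x640x3 uint8, blue, green, red), "range_z" (400x640 float32, mm along the optical axis (not along the pixel's ray), 0 where there is no reading), "fx", "fy", "cx", "cy" (pixels), "cam_to_world" (4x4, takes a point from camera to world coordinates). Camera axes: x right, y up, looking along -z (the intrinsics and any distortion apply to the point x, -y, -z); pixel columns grow to the right and rows downward; lengths in mm; the calibration is good to about 2 mm. A picture is of the moment at which its call begins.
A pose or a line that the arm cannot do raises PlanningError and nothing moves.
- finish_job(): hands the job in; it is judged then, once.
The state is a dict: "time": time; "qpos": joint angles; "qvel": joint speeds; "joint_efforts": joint torques, N m; "eef_pos": TCP position; "tool_rot": TCP orientation; "ft_force": force on the tool from outside, world axes, zero at the start; "torque": the same for the moment, N m; "finger_gap": finger opening in mm; "gripper_force": force on a finger pad.
Only numpy, scipy, OpenCV 4.12 (cv2) and the standard library are available. Lean on these libraries where they do the work, as an engineer would, in place of code of your own. Each camera call takes 0.05 s, during which the arm holds its last target. There are 200 camera calls.

## Task

Pull the black T-handle of the can rack's sprung gate straight up to its stop and keep it there until the spray can has rolled down to the front of the rack, then ease the gate all the way back down without letting it snap shut. Then take the can out of the rack and stand it upright, cap up, well on the square rubber mat, setting it down rather than dropping it. Leave the pliers, the screwdriver and the battery pack where they lie.

Things in the scene. Friction and masses are not known exactly. Their poses are not given: they have to be found in the camera images.
- rack: Fixed metal gravity rack for spray cans, base plate 185 (x) x 215 (y) x 6 mm. Origin: centre of its underside on the bench; x points from the low front to the high back, y along the lying can, z up; yaw within 0.4 rad of the world's. Two 12 mm wide rails along x at y = +-62 mm slope down 10 degrees to the front, their top 40 mm up at x = 0. Guides by the can's ends rise 12 mm above the rails
- rack_front (a point): Fixed to the rack at (-63, 0, 51) mm of it: where the can's axis comes to rest after rolling, against two lips (faces at rack x = -85 mm, tops 48 mm above the bench) at the rails' low ends; the can has up to 7 mm of play along rack y. Between rails and between lips 110 mm are free in the middle for fingers, down to the base plate. Axes as the rack's
- bridge_top (a point): Fixed to the rack at (22, 0, 138) mm of it: top middle of the bridge that guides the gate, a crossbar 18 mm deep in x and 214 mm long in y on two end posts. A spring sleeve 24 mm across stands on it, 22 mm high. The can is first held behind the gate, its axis at rack x = 50, z = 71 mm. Axes as the rack's
- gate (a joint): Sprung gate of the rack, slides along rack z: 0 = down (shut), 0.05 m = up at its stop. Spring and weight pull it down with about 4 N at the bottom, 8 N at the stop, lightly damped; it does not latch and snaps down if let go. The can is freed only above about 0.043 m and then rolls by itself to the front in about a second
- gate_handle (a point): Centre of the gate's black T-handle, a straight bar 80 mm long along rack y, 16 mm wide in rack x and 16 mm high, on a 10 mm stem; 192 mm above the bench when the gate is down, at rack x = 22, y = 0 mm, free above and on both sides; the spring sleeve's top is 32 mm below this point when the gate is down
- can: Loose spray can, aluminium with a pale wrap-around label and a black cap, cylinder 44 mm in diameter and 150 mm long, plus a 10 mm long, 22 mm wide nozzle button on the cap, about 0.22 kg. Origin on its axis, 75 mm from the base (mid-length of the cylinder); its own y axis runs along the can from base to cap. Starts lying along rack y, cap towards rack +y; x and z turn as it rolls
- mat: Fixed square dark rubber mat 150 x 150 mm, 4 mm thick, on one side of the rack or the other. Origin: centre of its underside on the bench
- instrument: Bystander, fixed: opened blue instrument housing 190 x 135 mm, 70 mm high, on the other side of the rack from the mat. Origin: centre of its underside
- pliers: Bystander, loose: orange-handled pliers 160 mm long lying beyond the rack, 14 mm high. Origin: near the pivot, on the bench
- battery: Bystander, loose: black battery pack 100 x 65 x 32 mm lying beyond the rack. Origin: centre of its underside
- screwdriver: Bystander, loose: screwdriver 180 mm long lying between the robot and the rack, roughly along y. Origin: its underside near the middle

How it is judged:
By the outcome, as a careful person would: the job done as asked, in the order asked, and still so for the second after the job is handed in, with the robot touching nothing.
It also fails if it takes over 56 s, if anything falls off the work surface, if the arm or the gripper's body presses on something with over 40 N, if the wrist force passes 120 N, or if a joint passes its speed limit or range.

## Working session

There is one attempt and no reset: what is moved stays moved. The work goes in short steps, each a Python script; the robot and the scene stay as the last script left them, time stands still between calls to the robot, and variables do not carry over. Pictures are saved under pics/ and viewed, at most 10 in all, crops included, and the job is handed in when it is done.

```bash
ls; mkdir -p pics; python3 - <<'E'
from workcell import *
import cv2,pickle
s=read_state();print(s['time'],s['eef_pos'],s['tool_rot'],s['finger_gap'],s['ft_force'],grip_point_offset)
for n in("scene","side"):
    c=camera(n);pickle.dump(c,open(n+'.pkl','wb'));cv2.imwrite(f'pics/{n}.png',c['image']);print(n,c['fx'],c['cx'],c['cy'],c['cam_to_world'],[k for k in c])
E
```

```text
pics
0.0 [ 165.25422469 -602.40005301  230.73240536] [[ 9.64363384e-01  2.64581046e-01 -3.64378458e-04]
 [ 2.64581289e-01 -9.64362783e-01  1.07935498e-03]
 [-6.58161546e-05 -1.13729814e-03 -9.99999351e-01]] 85.88223453541 [ 0.12276374 -0.88465018 -0.29788015] -18.700000000000003
scene 395.1219242875052 319.9613769225785 197.9897572643033 [[ 8.94039597e-01 -3.21489968e-01  3.11989421e-01  9.20946557e+02]
 [ 4.47963183e-01  6.34232851e-01 -6.30140997e-01 -6.75037119e+02]
 [ 4.71006899e-03  7.03130778e-01  7.11044953e-01  8.86757855e+02]
 [ 0.00000000e+00  0.00000000e+00  0.00000000e+00  1.00000000e+00]] ['image', 'range_z', 'fx', 'fy', 'cx', 'cy', 'cam_to_world']
side 424.68640357909703 312.1389677496982 195.82661844738885 [[-9.41384221e-01  2.47677011e-01 -2.29023680e-01  3.32247510e+02]
 [-3.37143327e-01 -6.67824189e-01  6.63585134e-01  7.53409777e+02]
 [ 1.14072294e-02  7.01902380e-01  7.12181805e-01  9.29750385e+02]
 [ 0.00000000e+00  0.00000000e+00  0.00000000e+00  1.00000000e+00]] ['image', 'range_z', 'fx', 'fy', 'cx', 'cy', 'cam_to_world']
```

View pics/scene.png

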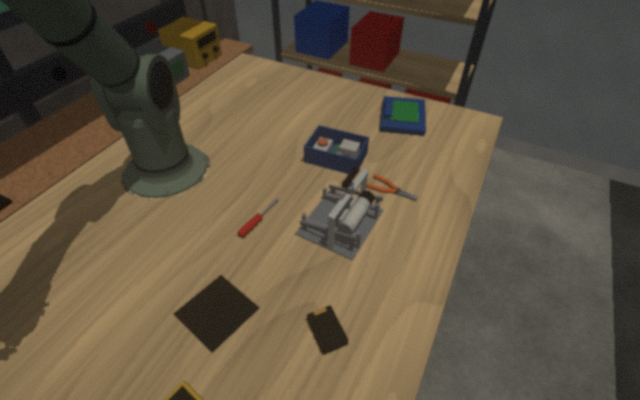

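View pics/side.png

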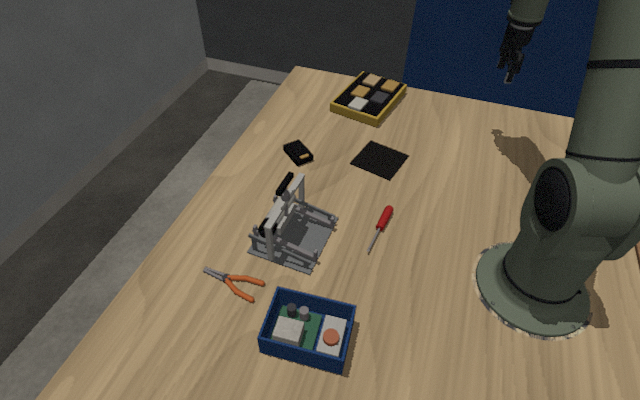

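The scene view has the rack at about (340,220), the mat at (217,312) on the −y side, the screwdriver at (258,218), the pliers at (390,188) and the battery at (327,328). In the side view the handle is at about (285,184) and the mat at (380,160).

```bash
cat > h.py <<'E'
import numpy as np,cv2,pickle
from workcell import *
def cloud(c):
    v,u=np.mgrid[:400,:640];Z=c['range_z'].astype(float)
    P=np.stack([(u-c['cx'])/c['fx']*Z,-(v-c['cy'])/c['fy']*Z,-Z],-1)
    T=c['cam_to_world'];P=P@T[:3,:3].T+T[:3,3];P[Z<=0]=np.nan
    return P
def rect(p):
    r=cv2.minAreaRect(p[:,:2].astype(np.float32));return np.round(r[0],1),np.round(r[1],1),round(np.radians(r[2]),3)
E
python3 - <<'E'
from h import *
for n in("scene","side"):
    c=pickle.load(open(n+'.pkl','rb'));P=cloud(c);g=c['image'].max(-1);x,y,z=P[...,0],P[...,1],P[...,2]
    print(n)
    roi=(x>350)&(x<900)&(y<300)&(y>-450)
    def rep(l,m,k=1):
        m=(m&roi).astype(np.uint8)
        if k>1:m=cv2.morphologyEx(m,cv2.MORPH_OPEN,np.ones((k,k)))
        nn,lab,st,_=cv2.connectedComponentsWithStats(m)
        for i in range(1,nn):
            if st[i,4]>25:
                q=P[lab==i];print(l,st[i].tolist(),rect(q),'med',np.round(np.median(q,0),1),'zmin/max',np.round(np.percentile(q[:,2],[5,95]),1))
    rep('z>175',(z>172)&(z<215)); rep('bridge',(z>128)&(z<150)&(g>70))
    rep('dark low',(z<14)&(z>-8)&(g<60),3)
    rep('base',(abs(z-6)<5)&(g>60)&((c['image'].max(-1).astype(int)-c['image'].min(-1))<25),3)
    rep('60-100',(z>75)&(z<100))
E
```

```text
scene
z>175 [341, 165, 18, 23, 179] (array([650.7,  46.6]), array([82.3, 15.6]), np.float64(1.51)) med [652.7  41.3 198.8] zmin/max [186.7 201.5]
bridge [352, 168, 17, 23, 151] (array([653.6, 102.8]), array([107.7,  19.7]), np.float64(1.539)) med [656.  111.  137.6] zmin/max [131.8 140.2]
bridge [327, 191, 26, 29, 247] (array([647. ,  -5.2]), array([109.5,  21.1]), np.float64(1.495)) med [648.4 -12.6 137.5] zmin/max [131.1 140.2]
dark low [176, 277, 81, 73, 3120] (array([ 480.9, -353.3]), array([144.2, 144.4]), np.float64(1.329)) med [ 483.5 -358.6    3.9] zmin/max [1.2 6.4]
base [309, 198, 26, 26, 374] (array([566.9,  66.6]), array([ 60.7, 100.2]), np.float64(0.053)) med [564.2  59.3   5.9] zmin/max [3.1 8.9]
base [354, 209, 22, 34, 339] (array([701.4,  68.2]), array([136.6,  42.2]), np.float64(1.529)) med [702.   69.4   6.1] zmin/max [3.3 8.7]
base [297, 227, 29, 17, 293] (array([576.2, -34.4]), array([45.6, 80.7]), np.float64(1.518)) med [579.6 -38.2   5.9] zmin/max [3.1 8.7]
base [332, 240, 26, 19, 268] (array([680.7, -40.7]), array([44.6, 71. ]), np.float64(1.529)) med [682.5 -4
[... 1420 characters left out ...]
3 9.6]
base [286, 256, 29, 18, 229] (array([576.4, 143.4]), array([76.6, 40.5]), np.float64(0.072)) med [576.7 144.    6.8] zmin/max [3.4 9.4]
60-100 [299, 184, 6, 9, 38] (array([640.2, -49.8]), array([16.1, 10.3]), np.float64(0.729)) med [639.3 -47.6  88.6] zmin/max [76.4 99.5]
60-100 [272, 194, 24, 39, 173] (array([651.3,  46.9]), array([144.4,  16.7]), np.float64(1.525)) med [654.7  53.4  80.3] zmin/max [75.3 90.2]
60-100 [258, 196, 24, 39, 181] (array([688.5,  66.8]), array([ 25. , 133.4]), np.float64(0.018)) med [685.7  82.5  90.4] zmin/max [77.4 95. ]
60-100 [266, 236, 7, 9, 43] (array([651.8, 153.6]), array([16.4, 11.1]), np.float64(0.537)) med [652.1 154.6  87.6] zmin/max [76.5 99.2]
```

The geometry agrees between both views: yaw ≈ −0.052, handle ≈ (649, 48), and the mat at ≈ (478, −352). Next I'll check IK for the whole plan.

```bash
cat >> h.py <<'E'
YAW=-0.052
from scipy.spatial.transform import Rotation as Ro
RR=Ro.from_euler('z',YAW).as_matrix()
HAND=np.array([649.3,48,192.]); ORG=HAND-RR@[22,0,192]
MAT=np.array([478.5,-352.,4.]); G=-grip_point_offset
def pickR(al,s):   # tool z = down tilted to rack -y, tool y = s*rack x
    z=np.array([0,-np.sin(al),-np.cos(al)]);y=np.array([s,0,0.]);return RR@np.stack([np.cross(y,z),y,z],1)
def placeR(al,s,phi): # can upright; rotate rack x about world z by phi
    return Ro.from_euler('z',phi).as_matrix()@Ro.from_euler('x',np.pi/2).as_matrix()@RR.T@pickR(al,s)
def tcp(grasp,R): return np.asarray(grasp)+R[:,2]*G
E
python3 - <<'E'
from h import *
f=lambda p,R:(lambda q:None if q is None else np.round(q,2))(inverse_kinematics(tcp(p,R),R))
for s in(1,-1):
    R=pickR(0,s);print('handle',s,f(HAND,R),f(HAND+[0,0,150],R))
    for al in np.radians([0,15,25]):
        g=25;R=pickR(al,s);p=ORG+RR@[-63,g,51]
        print(s,al,'pick',f(p,R),f(p+[0,0,200],R))
        for phi in(-3,-2.5,-2.2,-1.9,-1.6,-1.2,-.8,-.4,0,.4):
            R=placeR(al,s,phi);p=MAT+[0,0,75+g]
            a,b=f(p,R),f(p+[0,0,120],R)
            if a is not None and b is not None:print('  place',phi,np.round(R[:,2],2),a,b)
E
```

```text
handle 1 [ 0.22  0.69 -0.6   1.56  0.43  1.03 -0.56] [ 0.29  0.58 -0.75  1.38  0.4   1.33 -0.52]
1 0.0 pick [ 0.08  0.75 -0.45  1.86  0.52  0.65 -0.74] [ 0.27  0.52 -0.72  1.72  0.39  1.05 -0.64]
  place -3 [ 0.14 -0.99 -0.  ] [-0.34  1.27  0.38  2.11  1.56  1.2   1.37] [-0.32  0.99  0.38  2.21  1.62  1.26  1.54]
  place -1.6 [ 1.   -0.03 -0.  ] [0.81 1.24 0.17 2.22 4.02 1.9  1.71] [0.66 1.   0.38 2.34 3.99 1.91 1.48]
  place -1.2 [ 0.93  0.36 -0.  ] [ 1.73  1.42 -0.89  1.91 -1.16  0.72  1.32] [ 1.91  1.43 -1.27  1.99 -0.8   0.45  0.84]
  place -0.8 [ 0.72  0.7  -0.  ] [ 1.51  1.34 -0.7   1.6  -0.83  1.16  0.95] [ 1.51  1.12 -0.71  1.69 -0.94  1.22  0.88]
  place -0.4 [ 0.39  0.92 -0.  ] [ 1.32  1.38 -0.64  1.27 -0.61  1.57  0.77] [ 1.34  1.19 -0.66  1.36 -0.71  1.6   0.7 ]
  place 0 [ 0.  1. -0.] [ 1.21  1.53 -0.87  0.94 -0.28  1.93  0.56] [ 1.25  1.37 -0.93  1.04 -0.37  1.93  0.45]
1 0.2617993877991494 pick [-0.12  0.78 -0.37  1.81  0.68  0.84 -0.98] [ 0.16  0.58 -0.78  1.67  0.64  1.27 -0.88]
  place -3 [ 0.14 -0.96 -0.26] [-0.3   1.08  0.38  2.18  1.66  0.98  1.45] [-0.44  0.86  
[... 3232 characters left out ...]
.9  -0.42] [-0.52  1.16  0.77  2.21  1.74  0.45 -1.76] [-0.08  0.63  0.15  2.2   1.57  1.02 -1.22]
  place -1.6 [ 0.91 -0.03 -0.42] [ 1.83  1.41 -1.28  2.26  2.85  0.42  0.19] [ 1.82  0.99 -1.28  2.27  3.2   0.3  -0.52]
  place -1.2 [ 0.84  0.33 -0.42] [ 1.62  1.09 -0.85  2.01 -1.19  0.44 -2.04] [ 1.62  0.82 -0.85  2.02 -1.17  0.58 -2.28]
  place -0.8 [ 0.65  0.63 -0.42] [ 1.03  0.97 -0.04  1.74 -1.18  1.23 -2.02] [ 0.89  0.78  0.17  1.77 -1.23  1.42 -2.14]
  place -0.4 [ 0.35  0.83 -0.42] [ 0.78  1.1   0.29  1.46 -1.07  1.65 -1.97] [ 0.71  0.94  0.41  1.48 -1.09  1.79 -2.06]
  place 0 [ 0.    0.91 -0.42] [ 0.71  1.2   0.28  1.18 -0.83  1.86 -1.94] [ 0.82  1.01  0.05  1.18 -0.71  1.89 -2.15]
```

```bash
python3 - <<'E'
from h import *
R=pickR(0,1)
movep(tcp(HAND+[0,0,110],R),R)
c=camera('wrist');P=cloud(c);cv2.imwrite('pics/w1.png',c['image'])
z=P[...,2];m=(z>175)&(z<215)&(c['image'].max(-1)<70)
print(m.sum(),np.nanpercentile(z,[5,50,95]))
n,lab,st,_=cv2.connectedComponentsWithStats(m.astype(np.uint8))
for i in range(1,n):
    if st[i,4]>60:print(st[i],rect(P[lab==i]),np.median(P[lab==i],0))
s=read_state();print(s['time'],s['eef_pos'])
E
```

```text
2083 [-7.50200868e+02  3.62138814e-01  3.60431883e+02]
[ 310  149   22  103 2083] (array([650.3,  49.7]), array([79.2, 15.7]), np.float64(1.51)) [650.06348089  54.10950363 199.91771995]
3.0083 [649.35064763  47.0940936  283.18439203]
```

View pics/w1.png

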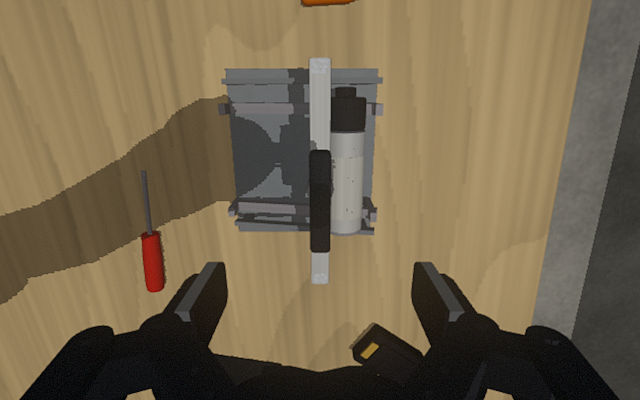

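The wrist view shows the black handle bar at pixels x 310–332, y 149–252, centred between the open fingers. That refines it to (650, 49). The can lies behind the gate with its cap towards +y. Next I'll grip and pull.

```bash
sed -i 's/^YAW=.*/YAW=-0.055/; s/HAND=np.array(\[649.3,48/HAND=np.array([649.9,49/' h.py; python3 - <<'E'
from h import *
def S(l):
    s=read_state();print(l,round(s['time'],2),np.round(s['eef_pos'],1),np.round(s['ft_force'],1),round(s['finger_gap'],1),round(s['gripper_force'],1));return s
R=pickR(0,1);t=tcp(HAND,R)
S('a');movel(t+[0,0,40],R);print(movel(t,max_speed=80,guard=15));S('down')
clamp();s=S('clamped');p=s['eef_pos'].copy()
print(movel(p+[0,0,47],max_speed=40,guard=30));S('47')
print(movel(p+[0,0,55],max_speed=20,guard=12));S('stop')
wait(1.5);S('held')
c=camera('scene');P=cloud(c);cv2.imwrite('pics/s2.png',cv2.resize(c['image'][120:280,240:480],(720,480)))
L=(P-ORG)@RR;m=(abs(L[...,1])<70)&(L[...,2]>45)&(L[...,2]<98)&(L[...,0]<100)&(L[...,0]>-95)
q=L[m];print(len(q),np.histogram(q[:,0],bins=range(-100,101,20)),)
E
```

```text
a 3.01 [649.4  47.1 283.2] [ 0.8 -1.7 -0.6] 85.4 0.0
False
down 4.28 [650.   49.1 173.3] [-0.3  0.3  0.1] 85.2 0.0
clamped 4.92 [650.1  49.  173.6] [ 0.3 -1.3  3.9] 15.1 58.6
False
47 6.25 [650.   48.9 220.3] [ 4.1  0.8 -7.5] 14.8 58.6
True
stop 6.55 [650.   49.  223.3] [ 6.2  1.2 -7.9] 14.8 66.2
held 8.05 [650.   49.  223.1] [ 4.7  2.3 -7.9] 14.8 66.2
764 (array([ 16, 192, 349,   1,   0,   0,  35,  43,  55,  73]), array([-100,  -80,  -60,  -40,  -20,    0,   20,   40,   60,   80,  100]))
```

View pics/s2.png

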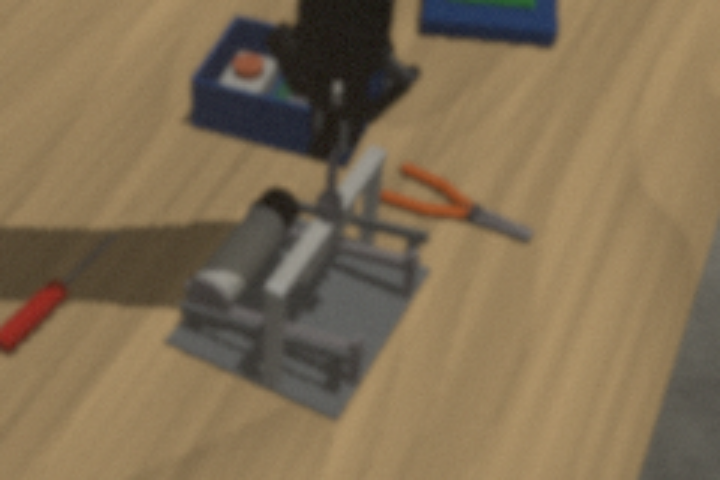

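The can (centre about (240,250) in the crop) has rolled to the front lips with the gate at its stop. Now I'll ease the gate down.

```bash
python3 - <<'E'
from h import *
def S(l):
    s=read_state();print(l,round(s['time'],2),np.round(s['eef_pos'],1),np.round(s['ft_force'],1),round(s['finger_gap'],1),round(s['gripper_force'],1));return s
p=np.array([650,49,173.4])
movel(p+[0,0,4],max_speed=35);S('4up')
print(movel(p+[0,0,-2],max_speed=12,guard=8));S('down')
open_gripper();S('open')
movel(p+[0,0,105])
c=camera('wrist');P=cloud(c);z=P[...,2];S('up')
m=(z>150)&(z<215)&(c['image'].max(-1)<70)&(abs(P[...,0]-650)<30);q=P[m];print('handle',rect(q),np.percentile(q[:,2],[50,95]))
L=(P-ORG)@RR
m=(L[...,0]<-35)&(L[...,0]>-90)&(L[...,2]>58)&(L[...,2]<80)&(abs(L[...,1])<95);q=L[m]
print('can',len(q),np.percentile(q,[1,50,99],axis=0).round(1), q[q[:,2]>np.percentile(q[:,2],85)].mean(0))
cv2.imwrite('pics/w3.png',c['image'])
E
```

```text
4up 9.54 [650.   49.  177.6] [ 3.9  0.8 -4.2] 14.6 66.6
True
down 9.94 [650.1  49.  173.5] [-0.8 -0.2  8.9] 14.9 68.3
open 10.62 [650.1  49.  172.8] [-0.5  1.  -0.1] 85.2 0.0
up 11.53 [649.6  48.8 277.2] [-0.8 -0.7  0.4] 85.3 0.0
handle (array([649.8,  49.6]), array([79.7, 22.2]), np.float64(1.519)) [199.91861445 201.11487437]
can 4928 [[-82.2 -72.2  58.7]
 [-59.7   9.7  70.4]
 [-42.3  81.6  74.4]] [-6.27831054e+01  2.91252205e-02  7.35217004e+01]
```

View pics/w3.png

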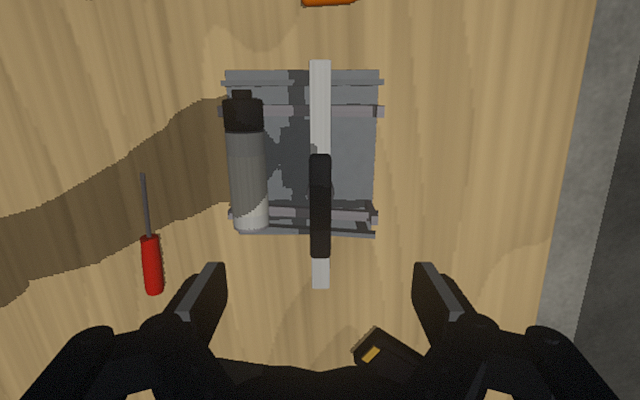

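The gate is down again (handle top at 200 mm). The can lies against the lips in the wrist view at about (245,165), centred near y = 0 of the rack. Now I'll grasp it, tilted 20°.

```bash
python3 - <<'E'
from h import *
def S(l):
    s=read_state();print(l,round(s['time'],2),np.round(s['eef_pos'],1),np.round(s['ft_force'],1),round(s['finger_gap'],1),round(s['gripper_force'],1));return s
al=np.radians(20);R=pickR(al,1);p=ORG+RR@[-62.9,20,51.5];t=tcp(p,R)
movep(t+[0,0,190],R);S('pre')
movel(t+[0,0,40],R,max_speed=200)
print(movel(t,max_speed=80,guard=15));S('at')
clamp();s=S('clamp')
if 38<s['finger_gap']<48:
    movel(s['eef_pos']+[0,0,30],max_speed=80);S('30')
    movel(t+[0,0,230],max_speed=200);S('high')
    for ph in(-.8,-.6,-.4):
        R2=placeR(al,1,ph);g=MAT+[0,0,95]
        print(ph,[inverse_kinematics(tcp(g+[0,0,d],R2),R2) for d in(0,150)])
E
```

```text
pre 12.03 [565.4  68.2 223.2] [0.5 0.3 0.8] 85.5 0.0
False
at 13.58 [565.8  67.4  33.8] [-0.1 -1.   0.5] 85.4 0.0
clamp 14.05 [566.4  67.2  34.6] [ 1.2 -0.5  7.4] 42.5 60.0
30 14.58 [566.5  67.2  64.9] [ 0.1  0.1 -3.1] 42.5 61.0
high 15.73 [565.4  67.1 262.8] [ 0.6 -0.8 -2.1] 42.8 61.0
-0.8 [array([ 1.69480928,  1.36390023, -1.11145898,  1.6844207 , -0.13319087,
        0.8037454 ,  0.32655879]), array([ 1.52146781,  0.90346965, -0.77385659,  1.72056282, -0.74857548,
        1.03531398,  0.62572718])]
-0.6 [array([ 1.56050114,  1.31260658, -0.98595173,  1.53250889, -0.21459187,
        1.05775842,  0.44948608]), array([ 1.47031849,  0.97279316, -0.79793559,  1.56476868, -0.57427057,
        1.21978205,  0.54310197])]
-0.4 [array([ 1.44770178,  1.31603552, -0.92743203,  1.38024386, -0.18945459,
        1.28972973,  0.49317739]), array([ 1.3994156 ,  1.03644535, -0.81276721,  1.41087533, -0.44801023,
        1.41534561,  0.5061145 ])]
```

```bash
python3 - <<'E'
from h import *
def S(l):
    s=read_state();print(l,round(s['time'],2),np.round(s['eef_pos'],1),np.round(s['ft_force'],1),round(s['finger_gap'],1),round(s['gripper_force'],1));return s
R=placeR(np.radians(20),1,-.5);t=tcp(MAT+[0,0,95],R)
movep(t+[0,0,130],R);S('pre')
movel(t+[0,0,40],R);s=S('pre2')
g=s['eef_pos']-s['tool_rot'][:,2]*G;print('grasp',g)
for n in('scene','side'):
    c=camera(n);cv2.imwrite(f'pics/{n}4.png',cv2.resize(c['image'][200:380,100:340],(640,480)) if n=='scene' else cv2.resize(c['image'][60:210,300:540],(640,400)))
    P=cloud(c);m=(np.hypot(P[...,0]-g[0],P[...,1]-g[1])<40)&(P[...,2]>25)&(P[...,2]<240)
    for lo in range(30,220,15):
        q=P[m&(P[...,2]>=lo)&(P[...,2]<lo+15)]
        if len(q)>5:print(n,lo,len(q),q.mean(0).round(1),q[:,2].min().round(1))
E
```

```text
pre 17.8 [ 487.6 -335.2  222.9] [ 0.6  0.9 -2.7] 42.0 61.1
pre2 18.55 [ 487.3 -336.6  133.4] [ 0.8 -0.5 -1.9] 42.5 61.1
grasp [ 478.8942624  -351.98838458  139.79190253]
scene 45 66 [ 493.3 -362.    52.7] 45.2
scene 60 65 [ 494.4 -361.2   67.7] 60.4
scene 75 74 [ 493.3 -362.2   82.5] 75.3
scene 90 72 [ 495.2 -360.6   98. ] 90.1
scene 105 31 [ 496.4 -360.   109.3] 105.2
scene 120 14 [ 507.5 -356.2  132. ] 123.0
scene 135 146 [ 493.8 -364.1  144.3] 135.5
scene 150 195 [ 485.8 -367.2  157.1] 150.1
scene 165 90 [ 492.3 -361.7  172.6] 165.1
scene 180 233 [ 485.6 -356.4  191. ] 180.1
scene 195 109 [ 482.7 -353.1  201.1] 195.0
side 45 38 [ 475.6 -334.9   52.9] 45.1
side 60 56 [ 476.5 -334.7   67.6] 60.4
side 75 48 [ 476.  -334.2   82.8] 75.2
side 90 54 [ 475.4 -335.4   97.6] 90.3
side 105 56 [ 476.2 -334.3  113.3] 105.9
side 120 46 [ 482.2 -334.9  128.1] 120.1
side 135 101 [ 475.1 -338.1  143.3] 135.3
side 150 105 [ 466.2 -340.   156.8] 150.0
side 165 62 [ 472.9 -337.   172.3] 165.1
side 180 82 [ 476.1 -338.2  188.8] 180.2
side 195 73 [ 478.1 -345.9  200.5] 195.2
```

View pics/side4.png

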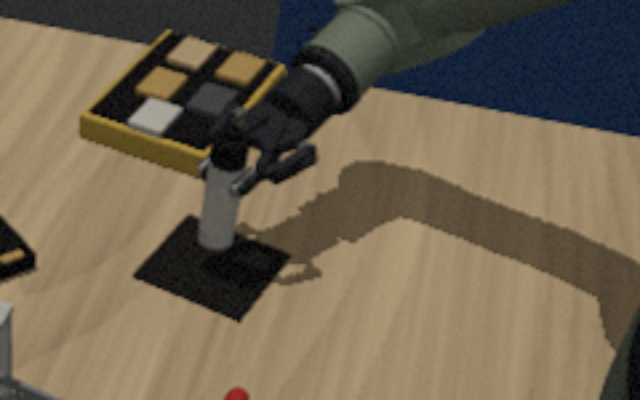

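View pics/scene4.png

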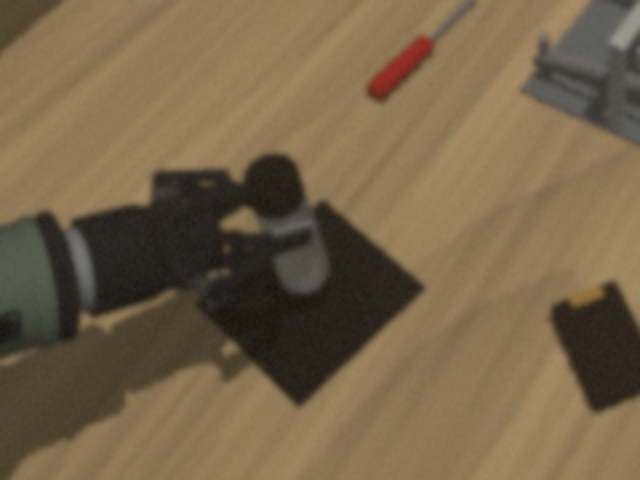

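Both views show the can upright, cap up, above the middle of the mat (base at about (215,245) in the side crop). Slice centres stay constant with height, so it isn't leaning. Now I'll set it down.

```bash
python3 - <<'E'
from h import *
def S(l):
    s=read_state();print(l,round(s['time'],2),np.round(s['eef_pos'],1),np.round(s['ft_force'],1),round(s['finger_gap'],1),round(s['gripper_force'],1));return s
s=read_state();p=s['eef_pos'].copy();z=s['tool_rot'][:,2]
movel(p-[0,0,32],max_speed=80);S('32')
hit=movel(p-[0,0,50],max_speed=10,guard=5);s=S('touch');print(hit)
if hit and 36<p[2]-s['eef_pos'][2]<46:
    open_gripper();s=S('open');wait(.3)
    movel(s['eef_pos']-z*130,max_speed=80);S('back')
    c=camera('scene');P=cloud(c);cv2.imwrite('pics/s5.png',cv2.resize(c['image'][150:390,140:460],(800,600)))
    for n in('scene','side'):
        P=cloud(camera(n));m=(np.hypot(P[...,0]-478.5,P[...,1]+352)<50)
        for lo in range(15,175,15):
            q=P[m&(P[...,2]>=lo)&(P[...,2]<lo+15)]
            if len(q)>5:print(n,lo,len(q),q.mean(0).round(1),q[:,2].max().round(1))
E
```

```text
32 19.18 [ 487.3 -336.6  101.5] [-0.7 -0.8 -2.9] 42.2 61.1
touch 20.15 [ 487.4 -336.6   93.5] [-1.2 -1.8  4.9] 42.0 61.6
True
open 20.65 [ 487.  -336.6   92.6] [-1.2 -0.5 -0.5] 85.8 0.0
back 22.73 [ 428.6 -443.4  137.1] [1.  0.7 0.6] 85.2 0.0
scene 15 58 [ 494.  -361.6   22.8] 29.7
scene 30 67 [ 492.9 -363.    37.6] 44.9
scene 45 62 [ 493.6 -361.8   52.8] 59.8
scene 60 70 [ 493.7 -362.5   67.8] 75.0
scene 75 69 [ 493.6 -362.5   82.6] 89.7
scene 90 78 [ 493.  -361.9   97.1] 104.8
scene 105 82 [ 493.5 -361.1  112.6] 119.9
scene 120 72 [ 493.3 -362.2  127.7] 135.0
scene 135 88 [ 493.4 -361.6  142.6] 150.0
scene 150 250 [ 483.1 -354.1  155.9] 164.8
scene 165 16 [ 481.  -353.1  165.4] 166.4
side 15 50 [ 475.7 -335.1   22.7] 29.9
side 30 43 [ 476.6 -335.8   37.7] 44.9
side 45 47 [ 475.6 -334.8   52. ] 59.8
side 60 55 [ 476.2 -335.1   67.6] 74.9
side 75 48 [ 475.  -335.1   82.7] 89.7
side 90 56 [ 476.5 -335.1   97.6] 104.9
side 105 50 [ 475.1 -334.4  113.1] 119.9
side 120 56 [ 476.6 -335.5  127.5] 134.8
side 135 55 [ 476.  -334.6  143. ] 149.4
side 150 94 [ 478.  -344.5  156.5] 165.0
side 165 16 [ 477.  -346.6  166.6] 168.6
```

View pics/s5.png

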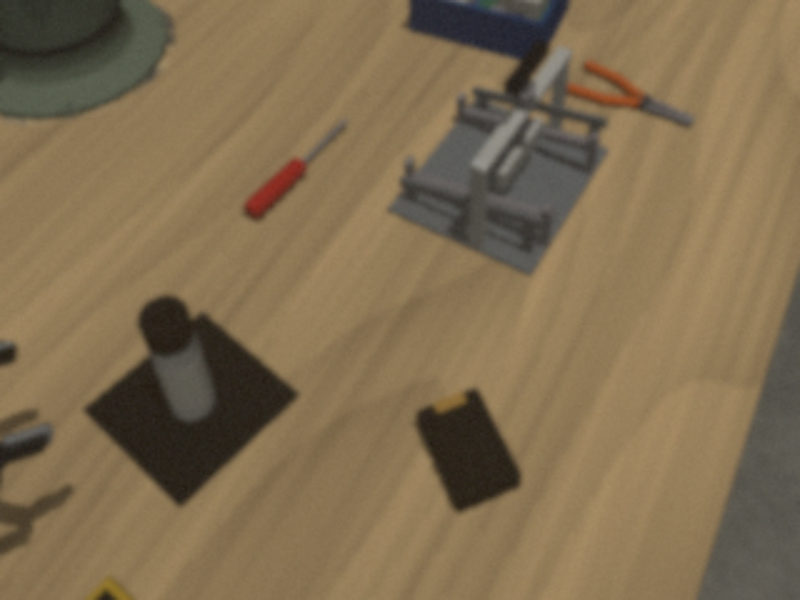

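The can stands upright in the middle of the mat with the gripper clear. The rack is empty with the gate down, and the bystanders haven't moved.

```bash
python3 -c "
from workcell import *
print(finish_job())"
```

```text
the job is handed in; nothing more can be done
None
```

The gate was pulled up to its stop, held until the can had rolled down, and eased shut; the can now stands upright, cap up, in the middle of the mat, and the job was handed in at about 23 s with the pliers, screwdriver and battery pack unmoved.

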